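# Fetch the bottle opener from behind the jars

## Task

The bottle opener lies hemmed in by the three jars in the wooden caddy: first stand all three jars aside on the cork mat, then lay the opener flat in the middle of the black bar mat, lengthwise along it. Only then put every jar back upright on the very ring in the caddy that it came from. Do not tip any jar, and leave the white pot, mug and timer alone.

Things in the scene. Friction and masses are not known exactly. Their poses are not given: they have to be found in the camera images.
- bottle_opener: Hand bottle opener, dark green handle, steel head, lying flat; behaves as a solid bar 174 x 41 x 20 mm (about 80 g), to be pinched across its 41 mm width near the middle. Origin at the centre of its underside, x along its length, y across, z up. At the start it lies across the middle of the caddy, with the jars 10 to 20 mm off its long sides: two in front, one behind.
- sprinkle_jar: Round jar of coloured sweets with a black lid, 54 mm diameter at the widest, 75 mm high, about 170 g. Grip it across in its upper half, clear of its neighbours. Loose, upright; origin at the centre of its underside, z up. Its start ring differs from run to run: remember which ring it came from.
- cinnamon_jar: Rounded-square spice jar with a yellow-brown cap, 42 x 42 mm, 96 mm high, about 110 g; its flat sides face its x and y. Grip it across in its upper half, clear of its neighbours. Loose, upright; origin at the centre of its underside, z up. Its start ring differs from run to run: remember which ring it came from.
- sugar_shaker: Clear shaker with white sugar and a grey domed top, 44 mm diameter up to 74 mm, then narrowing, 90 mm high in all, about 100 g; it may lean by up to 0.05 rad as it stands. Grip it across in its upper half, clear of its neighbours. Loose, upright; origin at the centre of its underside, z up. Its start ring differs from run to run: remember which ring it came from.
- caddy: Fixed wooden board, 200 x 200 mm, floor 10 mm above the tray, dark rim 6 mm thick and 18 mm high over the tray. Origin at the centre of its underside; x points away from the robot (turned a little), z up. Three green rings, 64 mm wide, mark the jars' places, centred at x,y = (-60, 46), (-60, -46) and (60, 0) mm, one jar on each; a grey strip along y through the origin marks the opener's start.
- cork_mat: Fixed plain brown cork mat, 250 x 110 mm, 5 mm thick: the side area, long enough for the three jars in a row. Origin at the centre of its underside, x along its length, y across. It lies left or right of the caddy.
- bar_mat: Fixed black rubber bar mat with a red border line, 230 x 85 mm, 5 mm thick: the place for the opener. Origin at the centre of its underside, x along its length, y across. It lies on the other side of the caddy from the cork mat.
- cream_pot: Open white stoneware pot, 68 mm diameter, 66 mm high, loose bystander standing behind the work. Origin at the centre of its underside.
- coffee_mug: White coffee mug with a handle, 92 x 127 x 95 mm high, loose bystander standing behind the work. Origin at the middle of its length (cup and handle together), at its underside.
- kitchen_timer: Round black kitchen timer, 67 mm diameter, 61 mm high, loose bystander standing behind the work. Origin at the centre of its underside.
Not all that is in view belongs to the job. Leave any red or turquoise look-alike of the sprinkle_jar alone.

How it is judged (in metres and radians):
On the way, in this order (a step that is already met when the one before it is completed fails the run):
1. all three jars stand upright on the cork mat while the opener still lies in the caddy (x of sprinkle_jar in the frame of cork_mat between -0.112 and 0.112 m and y of sprinkle_jar in the frame of cork_mat between -0.042 and 0.042 m and angle between each of sprinkle_jar, cinnamon_jar, sugar_shaker's own z axis and vertical below 0.15 rad and height (world z) of each of sprinkle_jar, cinnamon_jar, sugar_shaker below 0.015 m and x of cinnamon_jar in the frame of cork_mat between -0.112 and 0.112 m and y of cinnamon_jar in the frame of cork_mat between -0.042 and 0.042 m and x of sugar_shaker in the frame of cork_mat between -0.112 and 0.112 m and y of sugar_shaker in the frame of cork_mat between -0.042 and 0.042 m and distance of bottle_opener from where it was at the start of the episode below 0.03 m), for 0.2 s.
2. the opener lies released along the middle of the bar mat while the three jars still stand on the cork mat (x of bottle_opener in the frame of bar_mat between -0.02 and 0.02 m and y of bottle_opener in the frame of bar_mat between -0.015 and 0.015 m and angle between the x axis of bottle_opener and the x axis of bar_mat, either way round below 0.2 rad and height (world z) of bottle_opener below 0.012 m and angle between each of bottle_opener, sprinkle_jar, cinnamon_jar, sugar_shaker's own z axis and vertical below 0.15 rad and linear speed of bottle_opener below 0.02 m/s and contact force between the fingers and bottle_opener below 0.1 N and x of sprinkle_jar in the frame of cork_mat between -0.112 and 0.112 m and y of sprinkle_jar in the frame of cork_mat between -0.042 and 0.042 m and height (world z) of each of sprinkle_jar, cinnamon_jar, sugar_shaker below 0.015 m and x of cinnamon_jar in the frame of cork_mat between -0.112 and 0.112 m and y of cinnamon_jar in the frame of cork_mat between -0.042 and 0.042 m and x of sugar_shaker in the frame of cork_mat between -0.112 and 0.112 m and y of sugar_shaker in the frame of cork_mat between -0.042 and 0.042 m), for 0.2 s.
At the end, for the whole second after the job is handed in: The opener lies flat and released on the bar mat, its centre within 20 mm along and 15 mm across of the mat's centre and its length within 0.2 rad of the mat's; each jar stands upright, released and at rest within 15 mm of where it stood at the start (x of bottle_opener in the frame of bar_mat between -0.02 and 0.02 m and y of bottle_opener in the frame of bar_mat between -0.015 and 0.015 m and angle between the x axis of bottle_opener and the x axis of bar_mat, either way round below 0.2 rad and height (world z) of bottle_opener below 0.012 m and angle between each of bottle_opener, sprinkle_jar, cinnamon_jar, sugar_shaker's own z axis and vertical below 0.15 rad and linear speed of each of bottle_opener, sprinkle_jar, cinnamon_jar, sugar_shaker below 0.02 m/s and contact force between the fingers and bottle_opener below 0.1 N and distance of each of sprinkle_jar, cinnamon_jar, sugar_shaker from where it was at the start of the episode below 0.015 m and contact force between the fingers and sprinkle_jar below 0.1 N and contact force between the fingers and cinnamon_jar below 0.1 N and contact force between the fingers and sugar_shaker below 0.1 N); the robot touches nothing.
It fails at once if a jar is tipped over (angle between any of sprinkle_jar, cinnamon_jar, sugar_shaker's own z axis and vertical above 0.5 rad).
It fails at once if the white pot is disturbed (distance of cream_pot from where it was at the start of the episode above 0.02 m).
It fails at once if the coffee mug is disturbed (distance of coffee_mug from where it was at the start of the episode above 0.02 m).
It fails at once if the kitchen timer is disturbed (distance of kitchen_timer from where it was at the start of the episode above 0.02 m).
It also fails if it takes over 144 s, if anything falls off the work surface, if the arm or the gripper's body presses on something with over 40 N, if the wrist force passes 120 N, or if a joint passes its speed limit or range.

## Robot

A 6-joint arm with a two-finger parallel gripper is mounted at the origin on a cart in front of the work surface, level with it; the furniture and walls round the work are solid. World frame = base frame: x ahead of the robot, y to its left, z up, the work surface at z = 0. Lengths are in mm, angles in rad, forces in N, time in s.
With the tool pointing down it reaches from about 350 to 775 mm from the base axis. Payload 7.3 kg.
Tool frame: the origin (TCP) lies on the mounting face of the last link; the fingertips stand 178 mm ahead of it and the grasp point (between the pads) lies 159 mm ahead of it; z points along the fingers, y is the line along which they close (so a half turn about z gives the same grasp; the last joint's range is limited). The gripper opens to 92 mm and grips with 3 to 60 N. Pads are 19 mm wide; open, the fingers measure 130 mm over their backs; the gripper's body (75 mm by 190 mm) begins 47 mm behind the grasp point.
Start: joints at [-1.289, 0.342, 1.524, -0, 1.275, -0.146], TCP at [217.826, -477.681, 404.741] pointing down, gripper open.
Joint ranges: [-2.53, 2.53], [-0.77, 2.02], [0.04, 2.7], [-1, 4.14], [0.28, 2.66], [-3.11, 3.11]. Speed limits (rad/s): [2.57, 2.57, 3.14, 3.14, 3.14, 3.14].

## Interface

Orientations are given as [roll, pitch, yaw] about the fixed x, y, z axes, in that order (R = Rz(yaw) Ry(pitch) Rx(roll)).
In Python, from plant import bot, vision gives the robot as it stands. The module is installed in compiled form; this text tells all that it offers.
- The arm moves only by the shell command python3 -m crank, which reads ROWS from standard input. ROWS is a JSON object with one list for each field, all of the same length, 1 to 5, a row being the entries at one place: aperture (the finger opening in mm), x, y, z (the shift in normalised numbers (1 is 800 mm)), turn (a turn about the tool's z in a scale on which 1.0 is 360 degrees); each row is the pose to reach, as a shift and turn from the pose commanded when the command began, along the tool's axes at that moment; what a row does not reach only later rows make up. A row lasts 1/8 s, in which the tool goes at most 62.5 mm and 0.188 rad, less where a joint would pass 70% of its speed; a pose out of reach is approached as far as the arm can. The fingers move at their own pace and stop on an object; the grip force is fixed at half the most. Time passes only in rows, so rows that do not move let the fingers close. It prints the time, the measured TCP pose, the force, the opening and the grip force at its end. No shift or turn number may pass 1 either way. Input that does not fit is refused with a message, and nothing moves.
- bot.get_obs(): the state, without advancing time (a new reading comes with each control period).
- vision.capture(name): name is "scene" or "top"; returns a dict with "color" (420x560x3 uint8, red, green, blue), "K" (3x3 intrinsics, pixels), "R" (3x3) and "t" (3): a world point X has camera coordinates R X + t. Camera axes: x right, y down, z forward; pixel columns grow to the right and rows downward; lengths in mm; the calibration is good to about 2 mm. A picture is of the moment at which its call begins. There is no depth.
- bot.close_job(): hands the job in; it is judged then, once.
The state is a dict: "time": time; "joint_positions": joint angles; "dq": joint speeds; "tau": joint torques, N m; "tool_pos": TCP position; "tcp_rot": TCP orientation; "contact_force": force on the tool from outside, world axes, zero at the start; "moment": the same for the moment, N m; "grip_width": finger opening in mm; "finger_force": force on a finger pad.
Only numpy, scipy, OpenCV 4.12 (cv2) and the standard library are available. Lean on these libraries where they do the work, as an engineer would, in place of code of your own. Each camera call takes 0.05 s, during which the arm holds its last target. There are 200 camera calls.

## Working session

There is one attempt and no reset: what is moved stays moved. The work goes in short steps, Python scripts to look and compute and a shell command to move; the robot and the scene stay as the last step left them, time stands still between calls to the robot, and variables do not carry over. Pictures are saved under pics/ and viewed, at most 14 in all, crops included, and the job is handed in when it is done.

```bash
mkdir -p pics; python3 - <<'E'
from plant import bot, vision
import cv2
for n in("scene","top"):
    d=vision.capture(n); cv2.imwrite(f"pics/{n}0.png",cv2.resize(d["color"][:,:,::-1],(800,600),interpolation=cv2.INTER_CUBIC))
    print(n,d["K"].tolist(),d["R"].round(4).tolist(),d["t"].round(2).tolist())
o=bot.get_obs();print(o)
E
```

```text
scene [[442.93664490551345, 0.0, 280.16936790088175], [0.0, 442.93664490551345, 209.06737797843238], [0.0, 0.0, 1.0]] [[-0.6462, -0.7629, -0.0203], [-0.3238, 0.2982, -0.8979], [0.6911, -0.5737, -0.4397]] [376.29, 229.45, 852.0]
top [[523.7085509859718, 0.0, 267.70964967735085], [0.0, 523.7085509859718, 201.3553400033356], [0.0, 0.0, 1.0]] [[0.0439, -0.999, -0.003], [-0.9773, -0.0423, -0.2078], [0.2075, 0.012, -0.9782]] [-12.35, 584.51, 1162.98]
{'time': 0.1, 'joint_positions': array([-1.28897940e+00,  3.42632563e-01,  1.52488803e+00, -2.60258337e-06,
        1.27540443e+00, -1.45986449e-01]), 'dq': array([-7.45719371e-05, -1.64622386e-03, -1.74469713e-03, -5.19676604e-04,
       -9.16919994e-04, -4.69696918e-04]), 'tau': array([ 1.84961122e-03, -4.32004702e+01, -2.44695514e+01,  7.18646427e-02,
        5.26066753e-02, -7.28325790e-05]), 'tool_pos': array([ 217.80257997, -477.56326426,  404.1366139 ]), 'tcp_rot': array([-3.14027410e+00, -1.91354914e-04,  4.27804013e-01]), 'contact_force': array([-0.29508123, -0.39571397, -0.36578518]), 'moment': array([ 0.03727998, -0.04103318, -0.03931594]), 'finger_force': 0.0, 'grip_width': 91.84650876292078}
```

View pics/scene0.png

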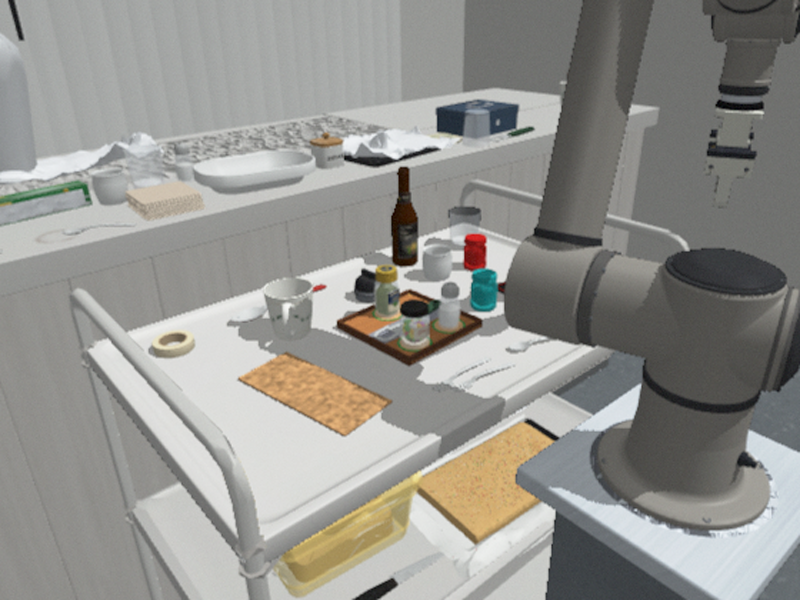

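View pics/top0.png

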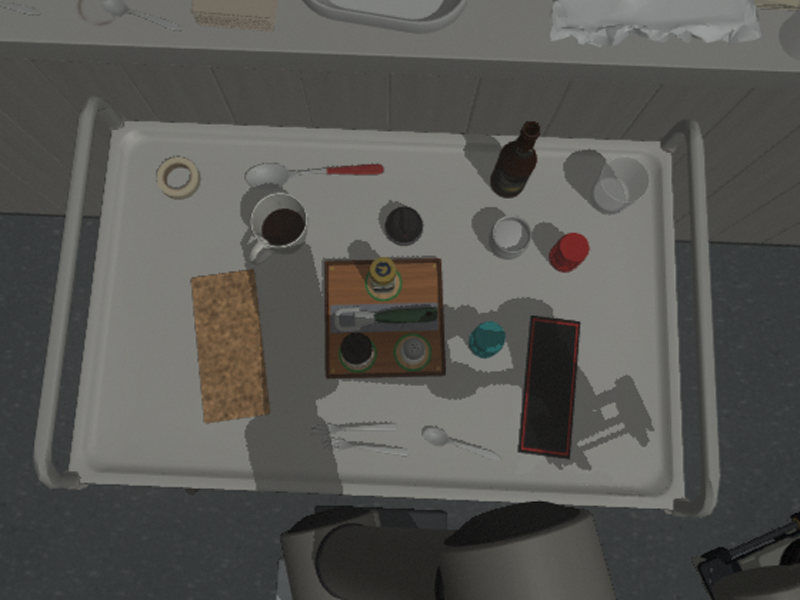

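Top view (800x600): the cinnamon jar (yellow cap) is at the far ring (382,272), the sprinkle jar (black lid) at front left (357,350) and the shaker at front right (413,350). The opener is at (385,318), the cork mat to the left (230,345) and the bar mat to the right (550,387). Things that could be taken for the sprinkle jar are the turquoise jar (487,340), the red jar (570,252) and the black timer (404,225). I choose the black-lidded one in the caddy and check it in a close crop.

```bash
cat > h.py <<'E'
import numpy as np, cv2
from plant import bot, vision
def shot(n): return vision.capture(n)
def w(d,px,z):
    "native pixel -> world xy at height z"
    r=d["R"].T@np.linalg.solve(d["K"],[px[0],px[1],1.]); c=-d["R"].T@d["t"]
    return (c+r*(z-c[2])/r[2])[:2].round(1)
def proj(d,X):
    p=d["K"]@(d["R"]@np.array(X,float)+d["t"]); return (p[:2]/p[2]).round(1)
def crop(d,x0,y0,x1,y1,s,fn):
    c=d["color"][y0:y1,x0:x1,::-1]; cv2.imwrite(fn,cv2.resize(c,None,fx=s,fy=s,interpolation=cv2.INTER_CUBIC))
def delta(target,yaw=None):
    "tool-axis shift from measured pose to world TCP target"
    from scipy.spatial.transform import Rotation as R
    o=bot.get_obs(); M=R.from_euler('xyz',o["tcp_rot"]).as_matrix()
    out=(M.T@(np.array(target)-o["tool_pos"])).round(1)
    return out, o["tcp_rot"].round(3), o["tool_pos"].round(1)
E
python3 - <<'E'
from h import *
d=shot("top"); np.save("top0.npy",d,allow_pickle=True)
crop(d,222,175,318,270,6,"pics/c1.png")
hsv=cv2.cvtColor(d["color"],cv2.COLOR_RGB2HSV)
# mats
g=d["color"].astype(int)
m=((g[:,:,0]-g[:,:,2]>35)).astype(np.uint8); m[:,:125]=0;m[:,195:]=0;m[:175]=0;m[305:]=0
r=cv2.minAreaRect(cv2.findNonZero(m)); print("cork",r,[w(d,p,5) for p in cv2.boxPoints(r)])
m=(g.max(2)<75).astype(np.uint8)|((g[:,:,0]-g[:,:,2]>40)).astype(np.uint8); m[:,:360]=0;m[:,410:]=0;m[:215]=0;m[325:]=0
n,l,s,c=cv2.connectedComponentsWithStats(m); k=1+s[1:,4].argmax()
r=cv2.minAreaRect(cv2.findNonZero((l==k).astype(np.uint8))); print("bar",s[k],r,[w(d,p,5) for p in cv2.boxPoints(r)])
E
```

```text
cork ((160.27056884765625, 242.0527801513672), (102.76811218261719, 45.08355712890625), 84.64418029785156) [array([603.1, 345.5]), array([618.5, 236. ]), array([371.6, 193.6]), array([357.2, 298.8])]
bar [ 363  221   43  101 3521] ((384.2612609863281, 270.7779541015625), (36.690406799316406, 98.37984466552734), 4.635463714599609) [array([ 326.9, -218.5]), array([ 560.3, -236.3]), array([ 556.8, -324.8]), array([ 323.9, -303.7])]
```

View pics/c1.png

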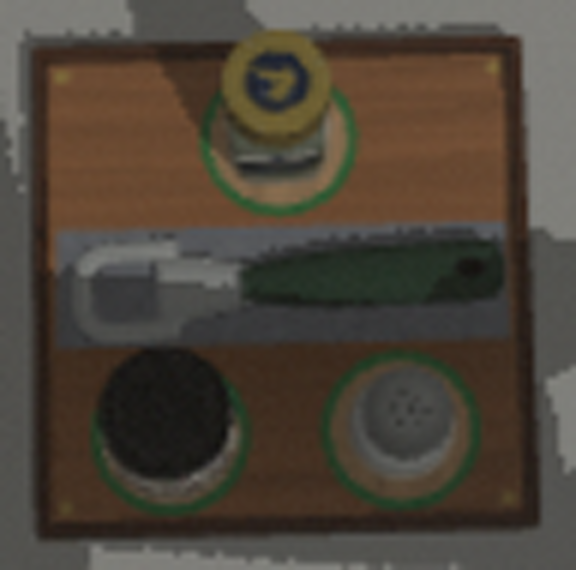

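The crop confirms the choice: the black-lidded sweets jar is at (166,412), the cinnamon cap at (276,85), the shaker dome at (405,410), and the opener runs from (65,295) to (505,270).

```bash
python3 - <<'E'
from h import *
d=np.load("top0.npy",allow_pickle=True).item()
f=lambda x,y:(222+(x+.5)/6-.5,175+(y+.5)/6-.5)
for n,p,z in[("ringfar",(279,140),10),("ringFL",(170,438),10),("ringFR",(401,431),10),("cinn",(276,85),106),("spr",(166,412),85),("shaker",(405,410),98),("shakerrim",(405,424),84),
 ("cTL",(22,38),18),("cTR",(520,36),18),("cBR",(540,527),18),("cBL",(38,540),18),("opL",(65,295),25),("opR",(505,270),28)]:
    print(n,w(d,f(*p),z))
k=[w(d,f(*p),18) for p in((22,38),(520,36),(540,527),(38,540))]; print("caddy",np.mean(k,0))
for n,p,z in[("teal",(487,327),75),("tealbase",(487,347),10),("mugL",(248,250),20),("fork",(400,452),5),("bottle base",(508,185),10),("pot",(510,232),66),("timer",(404,222),61)]: print(n,w(d,(p[0]*.7,p[1]*.7),z))
E
```

```text
ringfar [604.   13.2]
ringFL [480.5  51.3]
ringFR [487.3 -40.6]
cinn [604.1  14.1]
spr [481.3  50.2]
shaker [484.2 -39.1]
shakerrim [480.8 -39.7]
cTL [640.2 119.5]
cTR [649.8 -83. ]
cBR [450.8 -96.4]
cBL [437.1 100.9]
opL [534.   95.4]
opR [551.1 -79.1]
caddy [544.475  10.25 ]
teal [ 524.6 -156.9]
tealbase [ 501.3 -166. ]
mugL [649.2 246.5]
fork [322.9 -27. ]
bottle base [ 789.1 -198.6]
pot [ 686.7 -193.8]
timer [698.  -17.9]
```

```bash
python3 - <<'E'
from h import *
print(delta([481,50.5,400]))
d=np.load("top0.npy",allow_pickle=True).item(); s=shot("scene")
crop(s,310,170,370,225,9,"pics/s1.png")
for x,y in((505,-163),(513,-160),(520,-157)): print(proj(s,[x,y,0]),proj(s,[x,y,75]))
E
```

```text
(array([ 458.6, -371.3,    4.7]), array([-3.14 , -0.   ,  0.428]), array([ 217.8, -477.6,  404.2]))
[339.8 215. ] [340.8 191.5]
[337.1 214.4] [338. 191.]
[334.6 213.9] [335.5 190.5]
```

View pics/s1.png

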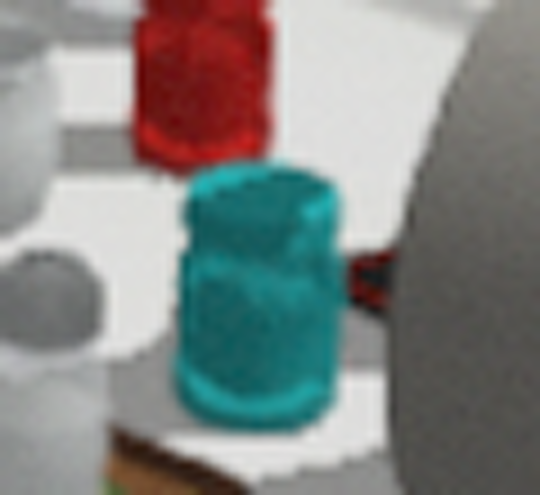

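The turquoise jar's top is at (262,200) in the crop and its base at (262,395). That puts it at about (507,-162), next to the bar mat. Moving towards the sprinkle jar now.

The manual's scale: shifts go in shares of 800 mm and turns go in shares of 360 degrees. Converting my numbers, 230 mm / 800 = 0.2875, -185 mm / 800 = -0.2313, -0.9 rad / 6.2832 = -0.1432.

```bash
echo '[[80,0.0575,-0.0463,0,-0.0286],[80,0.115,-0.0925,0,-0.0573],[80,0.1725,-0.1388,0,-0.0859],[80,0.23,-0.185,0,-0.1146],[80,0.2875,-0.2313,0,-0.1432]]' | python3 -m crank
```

```text
refused: ROWS must be an object with one list for each field. Nothing was moved.
```

Nothing moved. I misread the format; it is an object with one list for each field. Resending.

```bash
echo '{"aperture":[80,80,80,80,80],"x":[0.0575,0.115,0.1725,0.23,0.2875],"y":[-0.0463,-0.0925,-0.1388,-0.185,-0.2313],"z":[0,0,0,0,0],"turn":[-0.0286,-0.0573,-0.0859,-0.1146,-0.1432]}' | python3 -m crank; python3 -c "
from h import *;print(delta([481,50.5,400]))"
```

```text
time: 0.82
tool_pos: [350.8, -212.2, 404.8]
tcp_rot: [3.141, 0.0, 1.333]
contact_force: [1.2, -0.3, 0.2]
grip_width: 79.5
finger_force: 0.0
(array([286. ,  64.7,   4.8]), array([3.141, 0.   , 1.333]), array([ 350.8, -212.2,  404.8]))
```

Scaled: 286 mm / 800 = 0.3575, 230 mm / 800 = 0.2875, -0.312 rad / 6.2832 = -0.0497.

```bash
echo '{"aperture":[80,80,80,80,80],"x":[0.0713,0.1438,0.215,0.2875,0.3575],"y":[0.0163,0.0325,0.0488,0.065,0.0809],"z":[0.0063,0.0188,0.0375,0.0563,0.075],"turn":[-0.0127,-0.0255,-0.0382,-0.0497,-0.0497]}' | python3 -m crank; echo '{"aperture":[80],"x":[0],"y":[0],"z":[0],"turn":[0]}' | python3 -m crank;python3 -c "
from h import *;print(delta([481,50.5,225]))"
```

```text
time: 1.45
tool_pos: [482.6, 50.1, 344.3]
tcp_rot: [3.141, 0.0, 1.641]
contact_force: [1.1, -0.8, -0.2]
grip_width: 80.1
finger_force: 0.0
time: 1.58
tool_pos: [482.5, 51.3, 343.3]
tcp_rot: [-3.14, -0.001, 1.645]
contact_force: [0.0, -0.7, 0.0]
grip_width: 79.9
finger_force: 0.0
(array([ -0.8,  -1.3, 118.3]), array([-3.140e+00, -1.000e-03,  1.645e+00]), array([482.5,  51.3, 343.3]))
```

Scaled: 118 mm / 800 = 0.1475, 90 mm / 800 = 0.1125.

```bash
echo '{"aperture":[80,80,80,80],"x":[-0.0006,-0.0006,-0.0006,-0.0006],"y":[-0.0013,-0.0013,-0.0013,-0.0013],"z":[0.0625,0.1125,0.1475,0.1475],"turn":[0,0,0,0]}' | python3 -m crank; echo '{"aperture":[40,40,40,40],"x":[0,0,0,0],"y":[0,0,0,0],"z":[0,0,0,0],"turn":[0,0,0,0]}' | python3 -m crank
```

```text
time: 2.08
tool_pos: [480.2, 46.8, 225.4]
tcp_rot: [-3.137, -0.0, 1.639]
contact_force: [0.3, -0.2, -0.3]
grip_width: 79.9
finger_force: 0.0
time: 2.58
tool_pos: [481.4, 47.5, 227.7]
tcp_rot: [3.139, 0.0, 1.64]
contact_force: [0.0, -1.1, 6.7]
grip_width: 51.7
finger_force: 30.0
```

```bash
echo '{"aperture":[40,40],"x":[0,0],"y":[0,0],"z":[0,0],"turn":[0,0]}' | python3 -m crank; echo '{"aperture":[40,40,40,40],"x":[0,0,0,0],"y":[0,0,0,0],"z":[-0.05,-0.1,-0.1438,-0.1438],"turn":[0,0,0,0]}' | python3 -m crank;python3 - <<'E'
from h import *
u=np.array([.9835,.181]);c=np.array([487.6,268.5])
for s in(82,0,-82): print(s,c+s*u)
print(delta([487.6,266,340]))
E
```

```text
time: 2.82
tool_pos: [481.4, 47.5, 227.7]
tcp_rot: [3.139, 0.0, 1.64]
contact_force: [0.2, -0.7, 7.2]
grip_width: 51.7
finger_force: 30.0
time: 3.32
tool_pos: [481.4, 47.6, 343.9]
tcp_rot: [3.136, 0.001, 1.64]
contact_force: [-0.4, 0.6, -1.7]
grip_width: 51.5
finger_force: 30.0
82 [568.247 283.342]
0 [487.6 268.5]
-82 [406.953 253.658]
(array([217.5,  21.3,   3.8]), array([3.136e+00, 1.000e-03, 1.640e+00]), array([481.4,  47.6, 343.9]))
```

Scaled: 217.5 mm / 800 = 0.2719, 165 mm / 800 = 0.2063.

```bash
echo '{"aperture":[40,40,40,40,40],"x":[0.0688,0.1375,0.2063,0.2719,0.2719],"y":[0.0063,0.0138,0.02,0.0266,0.0266],"z":[0,0,0,0,0],"turn":[0,0,0,0,0]}' | python3 -m crank; echo '{"aperture":[40,40,40,40,40],"x":[0,0,0,0,0],"y":[0,0,0,0,0],"z":[0.05,0.1,0.135,0.1475,0.1475],"turn":[0,0,0,0,0]}' | python3 -m crank; python3 -c "
from h import *
d=shot('top');crop(d,110,160,330,325,3,'pics/p1.png')
print(delta([487.6,266,222.5]))"
```

```text
time: 3.95
tool_pos: [486.3, 268.9, 339.5]
tcp_rot: [-3.139, 0.0, 1.644]
contact_force: [-0.0, -0.3, -2.2]
grip_width: 51.4
finger_force: 30.0
time: 4.58
tool_pos: [487.0, 265.2, 223.2]
tcp_rot: [-3.14, 0.001, 1.639]
contact_force: [0.5, -0.1, -2.1]
grip_width: 51.7
finger_force: 30.0
(array([0.6, 0.3, 1.1]), array([-3.141,  0.   ,  1.639]), array([487.3, 265.4, 223.6]))
```

View pics/p1.png

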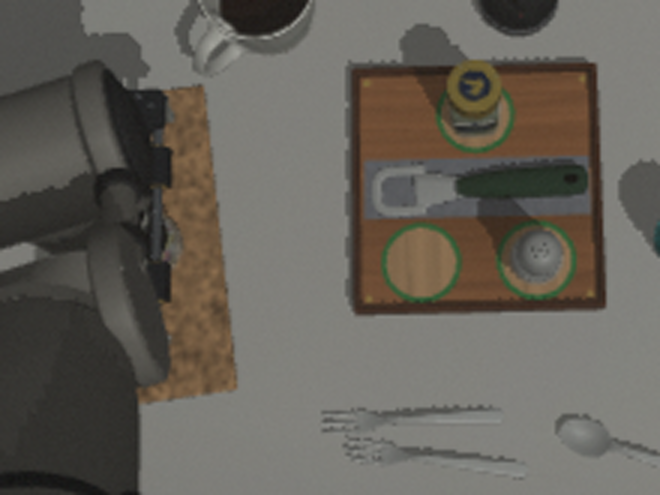

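The sprinkle jar is held over the cork mat. Its empty ring is at (421,262), and the shaker (537,255) and cinnamon jar (473,88) are untouched.

Scaled: 1 mm / 800 = 0.0013, 0.3 mm / 800 = 0.0004.

```bash
echo '{"aperture":[40,66,66,66],"x":[0.0004,0.0004,0.0004,0.0004],"y":[0,0,0,0],"z":[0.0013,0.0013,0.0013,0.0013],"turn":[0,0,0,0]}' | python3 -m crank; echo '{"aperture":[66,66,66,66],"x":[0,0,0,0],"y":[0,0,0,0],"z":[-0.05,-0.1125,-0.1563,-0.1563],"turn":[0,0,0,0]}' | python3 -m crank; python3 -c "
from h import *
print(delta([604,13.8,350]))"
```

```text
time: 5.12
tool_pos: [487.3, 266.3, 222.9]
tcp_rot: [3.141, -0.0, 1.64]
contact_force: [-0.5, -0.5, 0.2]
grip_width: 65.7
finger_force: 0.0
time: 5.62
tool_pos: [487.7, 266.5, 350.8]
tcp_rot: [3.135, -0.002, 1.64]
contact_force: [1.3, -0.2, -1.0]
grip_width: 66.0
finger_force: 0.0
(array([-260.2,   98.6,    1. ]), array([ 3.135e+00, -2.000e-03,  1.640e+00]), array([487.7, 266.5, 350.8]))
```

Scaled: -260.2 mm / 800 = -0.3253, -220 mm / 800 = -0.275.

```bash
echo '{"aperture":[66,66,66,66,66],"x":[-0.0688,-0.1375,-0.2063,-0.275,-0.3253],"y":[0.0263,0.0525,0.0788,0.105,0.1233],"z":[0,0,0,0,0],"turn":[0,0,0,0,0]}' | python3 -m crank; echo '{"aperture":[72,72],"x":[0,0],"y":[0,0],"z":[0,0],"turn":[0,0]}' | python3 -m crank; python3 -c "
from h import *
print(delta([604,13.8,244]))
d=shot('top');crop(d,120,180,210,300,5,'pics/p2.png')"
```

```text
time: 6.25
tool_pos: [604.0, 11.1, 346.1]
tcp_rot: [-3.14, -0.0, 1.638]
contact_force: [0.6, 0.6, 0.0]
grip_width: 66.0
finger_force: 0.0
time: 6.5
tool_pos: [603.1, 13.9, 346.5]
tcp_rot: [-3.139, -0.001, 1.64]
contact_force: [0.2, 0.3, 0.1]
grip_width: 71.8
finger_force: 0.0
(array([ -0.2,   1.1, 102.5]), array([-3.139e+00, -1.000e-03,  1.640e+00]), array([603.1,  13.9, 346.5]))
```

View pics/p2.png

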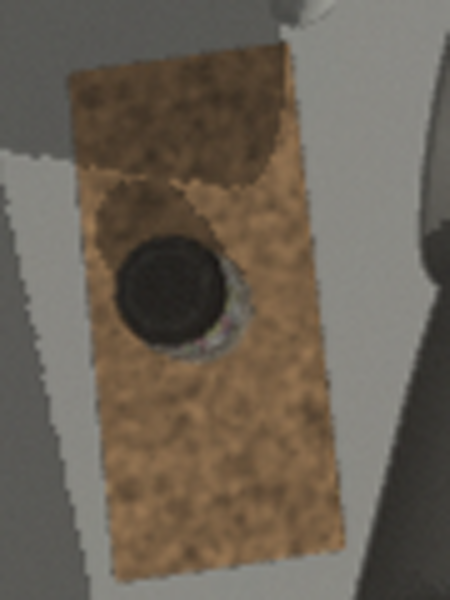

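The sprinkle jar stands on the mat, lid at (172,290) in the crop and mat corners at (70,74), (287,43), (343,545) and (115,580). Next is the cinnamon jar.

Scaled: 102 mm / 800 = 0.1275, 90 mm / 800 = 0.1125.

```bash
python3 - <<'E'
from h import *
d=np.load("top0.npy",allow_pickle=True).item()
f=lambda x,y:(120+(x+.5)/5-.5,180+(y+.5)/5-.5)
print("jar",w(d,f(172,290),80)); k=[w(d,f(*p),5) for p in((70,74),(287,43),(343,545),(115,580))];print(k,np.mean(k,0))
E
echo '{"aperture":[72,72,72,72],"x":[0,0,0,0],"y":[0.0013,0.0013,0.0013,0.0013],"z":[0.0625,0.1125,0.1275,0.1275],"turn":[0,0,0,0]}' | python3 -m crank; echo '{"aperture":[30,30,30,30,30],"x":[0,0,0,0,0],"y":[0,0,0,0,0],"z":[0,0,0,0,0],"turn":[0,0,0,0,0]}' | python3 -m crank
```

```text
jar [485.4 267. ]
[array([599.7, 343.7]), array([619.9, 238.4]), array([377.6, 192.4]), array([356.6, 298.7])] [488.45 268.3 ]
time: 7.05
tool_pos: [604.5, 14.4, 245.8]
tcp_rot: [-3.141, -0.0, 1.641]
contact_force: [0.8, -0.9, 1.1]
grip_width: 72.1
finger_force: 0.0
time: 7.68
tool_pos: [604.7, 13.5, 246.3]
tcp_rot: [3.14, 0.0, 1.64]
contact_force: [0.3, -0.3, 4.1]
grip_width: 41.2
finger_force: 29.9
```

Scaled: -110 mm / 800 = -0.1375, -80 mm / 800 = -0.1.

```bash
echo '{"aperture":[30,30,30,30],"x":[0,0,0,0],"y":[0,0,0,0],"z":[-0.05,-0.1,-0.1375,-0.1375],"turn":[0,0,0,0]}' | python3 -m crank;python3 -c "
from h import *;print(delta([569,283,355]))"
```

```text
time: 8.18
tool_pos: [604.8, 13.5, 357.8]
tcp_rot: [3.137, 0.001, 1.64]
contact_force: [-0.4, -0.2, -1.4]
grip_width: 41.2
finger_force: 29.9
(array([271.3, -17.2,   2.5]), array([3.137e+00, 1.000e-03, 1.640e+00]), array([604.8,  13.5, 357.8]))
```

Scaled: 271.3 mm / 800 = 0.3391, 220 mm / 800 = 0.275.

```bash
echo '{"aperture":[30,30,30,30,30],"x":[0.0688,0.1375,0.2063,0.275,0.3391],"y":[-0.0044,-0.0088,-0.0131,-0.0175,-0.0215],"z":[0,0,0,0,0],"turn":[0,0,0,0,0]}' | python3 -m crank;echo '{"aperture":[30,30,30,30],"x":[0,0,0,0],"y":[0,0,0,0],"z":[0.05,0.1,0.1313,0.1313],"turn":[0,0,0,0]}' | python3 -m crank; python3 -c "
from h import *;print(delta([569,283,241.6]))"
```

```text
time: 8.8
tool_pos: [567.9, 284.8, 353.3]
tcp_rot: [-3.138, 0.001, 1.64]
contact_force: [0.2, 0.3, -1.4]
grip_width: 41.2
finger_force: 29.9
time: 9.3
tool_pos: [567.5, 282.6, 246.6]
tcp_rot: [-3.134, 0.002, 1.64]
contact_force: [-0.4, 0.1, -1.4]
grip_width: 41.0
finger_force: 29.9
(array([0.3, 1.6, 5. ]), array([-3.134e+00,  2.000e-03,  1.640e+00]), array([567.5, 282.6, 246.6]))
```

Scaled: 4.5 mm / 800 = 0.0056, 1 mm / 800 = 0.0013.

```bash
echo '{"aperture":[30,30,58,58,58],"x":[0,0,0,0,0],"y":[0.0013,0.0013,0.0013,0.0013,0.0013],"z":[0.0056,0.0056,0.0056,0.0056,0.0056],"turn":[0,0,0,0,0]}' | python3 -m crank; echo '{"aperture":[58,58,58,58],"x":[0,0,0,0],"y":[0,0,0,0],"z":[-0.05,-0.1,-0.1375,-0.1375],"turn":[0,0,0,0]}' | python3 -m crank;python3 -c "
from h import *;print(delta([484,-40,350]))"
```

```text
time: 9.93
tool_pos: [569.7, 283.1, 246.7]
tcp_rot: [3.141, -0.0, 1.64]
contact_force: [-1.1, 0.4, -0.1]
grip_width: 57.8
finger_force: 0.0
time: 10.42
tool_pos: [570.0, 283.3, 359.2]
tcp_rot: [3.136, -0.002, 1.64]
contact_force: [1.0, 0.3, -0.2]
grip_width: 58.5
finger_force: 0.0
(array([-316.6, -108.2,    8.1]), array([ 3.136e+00, -2.000e-03,  1.640e+00]), array([570. , 283.3, 359.2]))
```

Scaled: -300 mm / 800 = -0.375, -240 mm / 800 = -0.3.

```bash
echo '{"aperture":[72,72,72,72,72],"x":[-0.075,-0.15,-0.225,-0.3,-0.375],"y":[-0.025,-0.0513,-0.0775,-0.1038,-0.1288],"z":[0,0,0,0,0],"turn":[0,0,0,0,0]}' | python3 -m crank; echo '{"aperture":[72,72,72],"x":[-0.0208,-0.0208,-0.0208],"y":[-0.0063,-0.0063,-0.0063],"z":[0,0,0],"turn":[0,0,0]}' | python3 -m crank; python3 -c "
from h import *
print(delta([483.5,-40.0,229]))
d=shot('top');crop(d,120,180,210,300,5,'pics/p3.png')"
```

```text
time: 11.05
tool_pos: [487.6, -20.4, 355.1]
tcp_rot: [-3.14, -0.0, 1.64]
contact_force: [1.0, -0.3, 0.7]
grip_width: 72.3
finger_force: 0.0
time: 11.42
tool_pos: [485.2, -34.5, 355.8]
tcp_rot: [-3.141, -0.001, 1.641]
contact_force: [-0.0, 0.4, 0.3]
grip_width: 71.7
finger_force: 0.0
(array([ -5.4,  -2. , 126.8]), array([-3.141e+00, -1.000e-03,  1.641e+00]), array([485.2, -34.5, 355.8]))
```

View pics/p3.png

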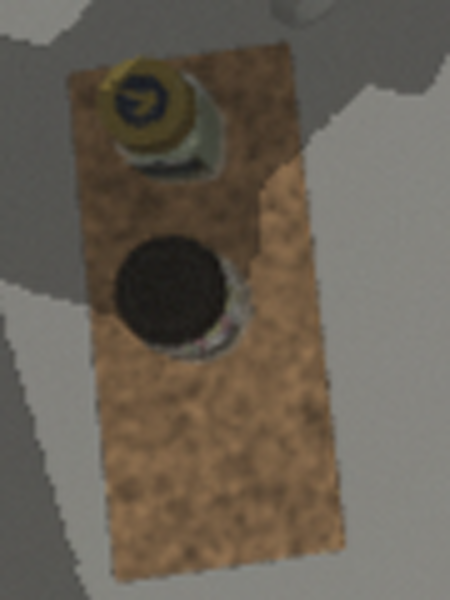

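The cinnamon jar stands upright at (148,105) on the mat beside the sprinkle jar. Next is the shaker.

Scaled: 129 mm / 800 = 0.1613, 127 mm / 800 = 0.1588.

```bash
echo '{"aperture":[72,72,72,72,72],"x":[-0.0065,-0.0065,-0.0065,-0.0065,-0.0065],"y":[-0.0019,-0.0019,-0.0019,-0.0019,-0.0019],"z":[0.0625,0.1188,0.1588,0.1613,0.1613],"turn":[0,0,0,0,0]}' | python3 -m crank; echo '{"aperture":[34,34,34,34,34],"x":[0,0,0,0,0],"y":[0,0,0,0,0],"z":[0,0,0,0,0],"turn":[0,0,0,0,0]}' | python3 -m crank
```

```text
time: 12.1
tool_pos: [484.4, -40.3, 228.0]
tcp_rot: [3.14, 0.0, 1.641]
contact_force: [0.4, -0.1, 0.3]
grip_width: 71.9
finger_force: 0.0
time: 12.72
tool_pos: [484.1, -41.1, 227.6]
tcp_rot: [3.14, 0.0, 1.64]
contact_force: [1.7, 1.2, 4.0]
grip_width: 37.4
finger_force: 29.9
```

Scaled: -115 mm / 800 = -0.1438, -110 mm / 800 = -0.1375.

```bash
echo '{"aperture":[34,34,34,34,34],"x":[0,0,0,0,0],"y":[0,0,0,0,0],"z":[-0.025,-0.075,-0.1375,-0.1438,-0.1438],"turn":[0,0,0,0,0]}' | python3 -m crank;python3 -c "
from h import *;print(delta([406.5,252.5,345]))
d=shot('scene');crop(d,240,130,380,260,5,'pics/p4.png')"
```

```text
time: 13.35
tool_pos: [483.4, -40.9, 341.6]
tcp_rot: [-3.141, -0.0, 1.64]
contact_force: [0.1, 0.2, -1.9]
grip_width: 37.4
finger_force: 29.5
(array([298. , -56.5,  -3.3]), array([-3.141, -0.   ,  1.64 ]), array([483.4, -40.9, 341.6]))
```

View pics/p4.png

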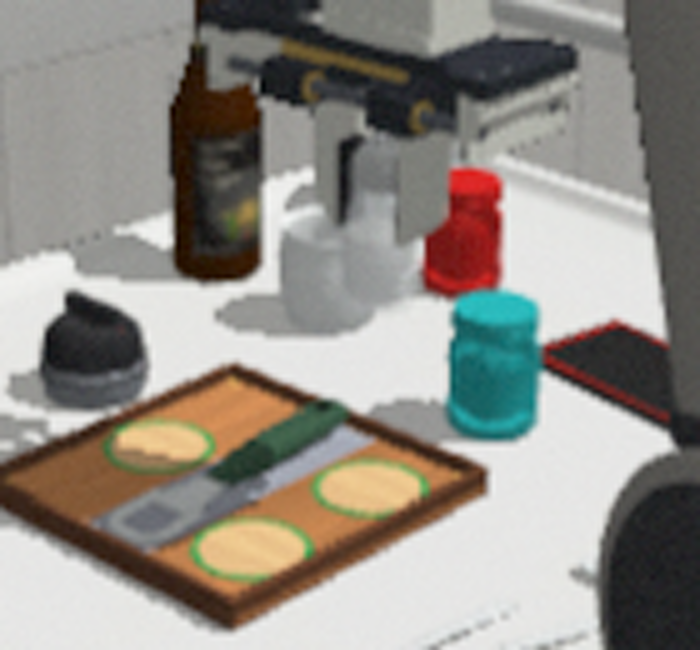

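The shaker is held upright between the fingers at (375,220). Only the opener remains in the caddy, so I carry the shaker to the near end of the cork mat.

Scaled: 298 mm / 800 = 0.3725, 240 mm / 800 = 0.3.

```bash
echo '{"aperture":[34,34,34,34,34],"x":[0.075,0.15,0.225,0.3,0.3725],"y":[-0.0138,-0.0275,-0.0425,-0.0563,-0.0706],"z":[0,0,0,0,0],"turn":[0,0,0,0,0]}' | python3 -m crank;echo '{"aperture":[34,34,34,34,34],"x":[0,0,0,0,0],"y":[0,0,0,0,0],"z":[0.0375,0.0875,0.1313,0.14,0.14],"turn":[0,0,0,0,0]}' | python3 -m crank; echo '{"aperture":[34],"x":[0],"y":[0],"z":[0],"turn":[0]}' | python3 -m crank;python3 -c "
from h import *;print(delta([406.5,252.5,222.8]))"
```

```text
time: 14.02
tool_pos: [405.8, 254.1, 340.4]
tcp_rot: [-3.138, 0.001, 1.64]
contact_force: [1.5, -0.1, -1.3]
grip_width: 37.6
finger_force: 29.5
time: 14.65
tool_pos: [406.9, 252.4, 229.7]
tcp_rot: [-3.14, 0.001, 1.64]
contact_force: [0.0, 0.5, -2.1]
grip_width: 37.6
finger_force: 29.5
time: 14.78
tool_pos: [407.3, 252.5, 231.2]
tcp_rot: [3.14, -0.001, 1.64]
contact_force: [-0.4, 0.9, -0.3]
grip_width: 37.7
finger_force: 29.5
(array([ 0. , -0.9,  8.4]), array([ 3.14e+00, -1.00e-03,  1.64e+00]), array([407.3, 252.5, 231.2]))
```

Scaled: 7.5 mm / 800 = 0.0094, 4 mm / 800 = 0.005.

```bash
echo '{"aperture":[34,34,34,34,34],"x":[0,0,0,0,0],"y":[-0.0006,-0.0006,-0.0006,-0.0006,-0.0006],"z":[0.005,0.0094,0.0094,0.0094,0.0094],"turn":[0,0,0,0,0]}' | python3 -m crank;echo '{"aperture":[34,34],"x":[0,0],"y":[0,0],"z":[0,0],"turn":[0,0]}' | python3 -m crank
```

```text
time: 15.4
tool_pos: [406.4, 252.4, 222.7]
tcp_rot: [3.142, 0.0, 1.64]
contact_force: [-0.2, 0.6, -0.8]
grip_width: 37.5
finger_force: 29.6
time: 15.65
tool_pos: [406.4, 252.4, 222.7]
tcp_rot: [3.142, 0.0, 1.64]
contact_force: [0.0, -1.0, -1.1]
grip_width: 37.6
finger_force: 29.6
```

Scaled: -115 mm / 800 = -0.1438, -80 mm / 800 = -0.1.

```bash
echo '{"aperture":[54,54,54],"x":[0,0,0],"y":[0,0,0],"z":[0,0,0],"turn":[0,0,0]}' | python3 -m crank; echo '{"aperture":[54,54,54,54],"x":[0,0,0,0],"y":[0,0,0,0],"z":[-0.05,-0.1,-0.1438,-0.1438],"turn":[0,0,0,0]}' | python3 -m crank;python3 -c "
from h import *;print(delta([542.5,10,340]))"
```

```text
time: 16.02
tool_pos: [406.4, 252.4, 222.7]
tcp_rot: [3.141, 0.0, 1.64]
contact_force: [-0.1, 0.7, -0.1]
grip_width: 53.5
finger_force: 0.0
time: 16.52
tool_pos: [406.9, 252.7, 340.2]
tcp_rot: [3.136, -0.002, 1.64]
contact_force: [0.3, 0.6, 0.2]
grip_width: 54.2
finger_force: 0.0
(array([-251.4,  118.6,    0.4]), array([ 3.136e+00, -2.000e-03,  1.640e+00]), array([406.9, 252.7, 340.2]))
```

Scaled: -251.4 mm / 800 = -0.3143, -216 mm / 800 = -0.27, -0.03 rad / 6.2832 = -0.0048.

```bash
echo '{"aperture":[60,60,60,60,60],"x":[-0.0675,-0.135,-0.2025,-0.27,-0.3143],"y":[0.0313,0.0625,0.095,0.1263,0.1483],"z":[0,0,0,0,0],"turn":[0,0,0,0,-0.0048]}' | python3 -m crank;echo '{"aperture":[64,64,64,64,64],"x":[0,0,0,0,0],"y":[0,0,0,0,0],"z":[0.025,0.05,0.075,0.075,0.075],"turn":[0,0,0,0,0]}' | python3 -m crank; python3 -c "
from h import *
print(delta([542.5,10,191]))
d=shot('top');np.save('top1.npy',d,allow_pickle=True);crop(d,120,170,320,300,4,'pics/p5.png')"
```

```text
time: 17.15
tool_pos: [542.7, 7.3, 336.3]
tcp_rot: [-3.14, -0.0, 1.669]
contact_force: [-0.3, -0.0, -0.0]
grip_width: 59.7
finger_force: 0.0
time: 17.77
tool_pos: [542.1, 9.8, 277.8]
tcp_rot: [-3.141, 0.0, 1.67]
contact_force: [0.4, -0.1, 0.3]
grip_width: 64.3
finger_force: 0.0
(array([ 0.2,  0.4, 86.8]), array([-3.141,  0.   ,  1.67 ]), array([542.1,   9.8, 277.8]))
```

View pics/p5.png

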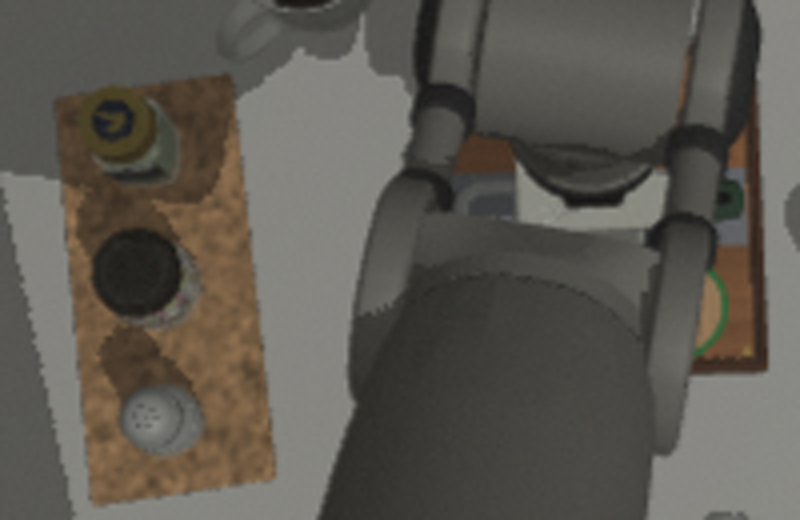

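All three jars stand in a row on the mat: cinnamon (115,130), sprinkle (140,275) and shaker (157,418). Now I pinch the opener.

Scaled: 84 mm / 800 = 0.105, 70 mm / 800 = 0.0875.

```bash
echo '{"aperture":[64,64,64,64,64],"x":[0,0,0,0,0],"y":[0,0,0,0,0],"z":[0.05,0.0875,0.105,0.105,0.105],"turn":[0,0,0,0,0]}' | python3 -m crank;echo '{"aperture":[64,64,64],"x":[0,0,0],"y":[0,0,0],"z":[0.0031,0.0031,0.0031],"turn":[0,0,0]}' | python3 -m crank;echo '{"aperture":[30,30,30,30],"x":[0,0,0,0],"y":[0,0,0,0],"z":[0,0,0,0],"turn":[0,0,0,0]}' | python3 -m crank; echo '{"aperture":[30,30,30,30,30],"x":[0,0,0,0,0],"y":[0,0,0,0,0],"z":[0,-0.0188,-0.075,-0.1375,-0.1438],"turn":[0,0,0,0,0]}' | python3 -m crank
```

```text
time: 18.45
tool_pos: [542.6, 9.7, 194.9]
tcp_rot: [3.139, 0.001, 1.67]
contact_force: [-0.1, -0.5, -0.8]
grip_width: 64.2
finger_force: 0.0
time: 18.82
tool_pos: [542.1, 9.8, 191.5]
tcp_rot: [3.141, 0.0, 1.67]
contact_force: [-0.1, 0.7, 0.1]
grip_width: 63.9
finger_force: 0.0
time: 19.32
tool_pos: [542.1, 9.8, 191.2]
tcp_rot: [3.141, 0.0, 1.67]
contact_force: [0.3, -0.2, 0.2]
grip_width: 40.7
finger_force: 30.0
time: 19.95
tool_pos: [542.8, 9.8, 310.8]
tcp_rot: [3.134, 0.002, 1.67]
contact_force: [-0.2, 0.3, -0.8]
grip_width: 41.3
finger_force: 30.0
```

```bash
python3 -c "
from h import *;print(delta([434.5,-270.3,310]))"
```

```text
(array([-2.680e+02, -1.355e+02,  2.000e-01]), array([3.134e+00, 2.000e-03, 1.670e+00]), array([542.8,   9.8, 310.8]))
```

Scaled: -264 mm / 800 = -0.33, -210 mm / 800 = -0.2625, -0.9 rad / 6.2832 = -0.1432.

```bash
echo '{"aperture":[30,30,30,30,30],"x":[-0.0625,-0.125,-0.1938,-0.2625,-0.33],"y":[-0.0313,-0.0625,-0.0975,-0.1325,-0.1669],"z":[0,0,0,0,0],"turn":[-0.0286,-0.0573,-0.0859,-0.1146,-0.1432]}' | python3 -m crank; echo '{"aperture":[30,30,30,30,30],"x":[0,0,0,0,0],"y":[0,0,0,0,0],"z":[0,0,0,0,0],"turn":[-0.0286,-0.0573,-0.0778,-0.0778,-0.0778]}' | python3 -m crank;python3 -c "
from h import *
print(delta([434.5,-270.3,187]))
d=shot('top');crop(d,330,200,440,340,4,'pics/p6.png')"
```

```text
time: 20.58
tool_pos: [442.9, -246.4, 305.9]
tcp_rot: [3.142, -0.001, 2.518]
contact_force: [0.2, -0.2, -0.7]
grip_width: 41.0
finger_force: 30.0
time: 21.2
tool_pos: [444.0, -244.9, 306.0]
tcp_rot: [3.141, -0.001, 2.999]
contact_force: [-0.8, -1.0, -0.7]
grip_width: 40.9
finger_force: 30.0
(array([  5.7, -26.5, 119. ]), array([ 3.141e+00, -1.000e-03,  2.999e+00]), array([ 444. , -244.9,  306. ]))
```

View pics/p6.png

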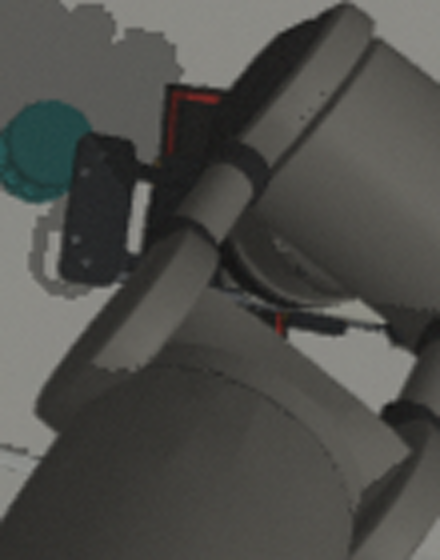

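The view shows the gripper above the bar mat, whose red corner is at (180,95), with its body beside the turquoise jar at (45,150). It is still too near in y, so I shift 26 mm away before lowering.

Scaled: 100 mm / 800 = 0.125, -26.5 mm / 800 = -0.0331, -0.061 rad / 6.2832 = -0.0097.

```bash
echo '{"aperture":[30,30,30,30,30],"x":[0.0071,0.0071,0.0071,0.0071,0.0071],"y":[-0.0331,-0.0331,-0.0331,-0.0331,-0.0331],"z":[0,0,0.05,0.1,0.125],"turn":[-0.0097,-0.0097,-0.0097,-0.0097,-0.0097]}' | python3 -m crank;echo '{"aperture":[30,30,30],"x":[0,0,0],"y":[0,0,0],"z":[0,0,0],"turn":[0,0,0]}' | python3 -m crank;python3 -c "
from h import *;print(delta([434.5,-270.3,186.5]))"
```

```text
time: 21.88
tool_pos: [434.4, -269.5, 204.3]
tcp_rot: [3.14, -0.002, 3.06]
contact_force: [0.2, 0.2, -0.3]
grip_width: 41.2
finger_force: 30.0
time: 22.25
tool_pos: [435.1, -270.6, 207.4]
tcp_rot: [-3.14, 0.002, 3.062]
contact_force: [0.5, -0.7, -0.9]
grip_width: 40.9
finger_force: 30.0
(array([ 0.7,  0.3, 20.9]), array([-3.140e+00,  2.000e-03,  3.062e+00]), array([ 435.1, -270.6,  207.4]))
```

Scaled: 20 mm / 800 = 0.025, 17 mm / 800 = 0.0213.

```bash
echo '{"aperture":[30,30,30,30,30],"x":[0,0,0,0,0],"y":[0,0,0,0,0],"z":[0.0125,0.0213,0.025,0.025,0.025],"turn":[0,0,0,0,0]}' | python3 -m crank;echo '{"aperture":[30,30,56,56,56],"x":[0,0,0,0,0],"y":[0,0,0,0,0],"z":[0.0006,0.0006,0.0006,0.0006,0.0006],"turn":[0,0,0,0,0]}' | python3 -m crank;echo '{"aperture":[56,56,56,56,56],"x":[0,0,0,0,0],"y":[0,0,0,0,0],"z":[-0.0375,-0.1,-0.1625,-0.2,-0.2],"turn":[0,0,0,0,0]}' | python3 -m crank; python3 -c "
from h import *;print(delta([475,-100,345]))"
```

```text
time: 22.88
tool_pos: [434.6, -270.4, 186.2]
tcp_rot: [3.141, -0.0, 3.062]
contact_force: [-1.4, 0.6, 2.8]
grip_width: 40.9
finger_force: 30.0
time: 23.5
tool_pos: [434.8, -270.6, 185.6]
tcp_rot: [-3.142, 0.0, 3.062]
contact_force: [-0.1, -0.6, -0.1]
grip_width: 56.0
finger_force: 0.0
time: 24.12
tool_pos: [435.1, -270.8, 348.0]
tcp_rot: [-3.138, 0.004, 3.062]
contact_force: [-0.3, -0.1, -1.1]
grip_width: 56.0
finger_force: 0.0
(array([-26.2, 173.4,   2.6]), array([-3.138,  0.004,  3.062]), array([ 435.1, -270.8,  348. ]))
```

Scaled: 173 mm / 800 = 0.2163, 150 mm / 800 = 0.1875, 0.18 rad / 6.2832 = 0.0286.

```bash
echo '{"aperture":[56,56,56,56,56],"x":[-0.0063,-0.0125,-0.02,-0.0263,-0.0325],"y":[0.05,0.1,0.15,0.1875,0.2163],"z":[0,0,0,0,0],"turn":[0.0286,0.0573,0.0859,0.1146,0.1432]}' | python3 -m crank;echo '{"aperture":[56,56,56,56,56],"x":[0,0,0,0,0],"y":[0,0,0,0,0],"z":[0,0,0,0,0],"turn":[0.0286,0.0573,0.0796,0.0796,0.0796]}' | python3 -m crank;python3 -c "
from h import *
print(delta([450,120,345]))
d=shot('top');crop(d,330,200,440,340,4,'pics/p7.png')"
```

```text
time: 24.75
tool_pos: [474.2, -98.7, 344.2]
tcp_rot: [-3.14, -0.002, 2.157]
contact_force: [1.1, -0.2, 0.1]
grip_width: 55.5
finger_force: 0.0
time: 25.38
tool_pos: [474.3, -100.1, 345.0]
tcp_rot: [-3.14, -0.0, 1.665]
contact_force: [-0.5, -0.2, 0.2]
grip_width: 55.8
finger_force: 0.0
(array([ 2.214e+02, -3.500e+00,  1.000e-01]), array([-3.14 , -0.   ,  1.665]), array([ 474.3, -100.1,  345. ]))
```

View pics/p7.png

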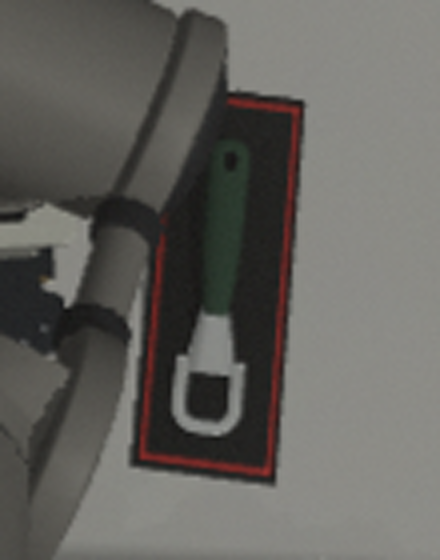

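The opener lies along the bar mat from (232,140) to (207,436), within a few mm of the mat's centre at (218,283). Now I return the jars, shaker first.

Scaled: 221 mm / 800 = 0.2763, 165 mm / 800 = 0.2063, 0.025 rad / 6.2832 = 0.004.

```bash
echo '{"aperture":[58,58,58,58,58],"x":[0.0688,0.1375,0.2063,0.2763,0.2763],"y":[-0.0013,-0.0025,-0.0038,-0.0044,-0.0044],"z":[0,0,0,0,0],"turn":[0.004,0.004,0.004,0.004,0.004]}' | python3 -m crank;python3 -c "
from h import *
print(delta([406.4,252.4,340]))"
```

```text
time: 26.05
tool_pos: [449.9, 122.7, 345.6]
tcp_rot: [-3.142, -0.0, 1.644]
contact_force: [0.4, -0.5, 0.5]
grip_width: 58.0
finger_force: 0.0
(array([132.6, -33.9,   5.7]), array([-3.142, -0.   ,  1.644]), array([449.9, 122.7, 345.6]))
```

The manual's scale: shifts go in shares of 800 mm and turns go in shares of 360 degrees. Converting my numbers, 132.6 mm / 800 = 0.1658, 100 mm / 800 = 0.125, 0.003 rad / 6.2832 = 0.0005.

```bash
echo '{"aperture":[58,58,58,58,58],"x":[0.0625,0.125,0.1658,0.1658,0.1658],"y":[-0.0163,-0.0325,-0.0424,-0.0424,-0.0424],"z":[0,0,0,0,0],"turn":[0.0005,0.0005,0.0005,0.0005,0.0005]}' | python3 -m crank;python3 -c "
from h import *
print(delta([406.4,252.4,222.7]))"
```

```text
time: 26.68
tool_pos: [408.6, 248.7, 345.5]
tcp_rot: [-3.141, 0.001, 1.634]
contact_force: [-0.2, -1.0, 0.4]
grip_width: 58.2
finger_force: 0.0
(array([  3.9,  -1.9, 122.8]), array([-3.141e+00,  1.000e-03,  1.634e+00]), array([408.6, 248.7, 345.5]))
```

Scaled: 122 mm / 800 = 0.1525, 115 mm / 800 = 0.1438.

```bash
echo '{"aperture":[58,58,58,58,58],"x":[0.0044,0.0044,0.0044,0.0044,0.0044],"y":[-0.0024,-0.0024,-0.0024,-0.0024,-0.0024],"z":[0.05,0.1,0.1438,0.1525,0.1525],"turn":[0,0,0,0,0]}' | python3 -m crank;echo '{"aperture":[58,34,34,34,34],"x":[0,0,0,0,0],"y":[0,0,0,0,0],"z":[0,0,0,0,0],"turn":[0,0,0,0,0]}' | python3 -m crank;echo '{"aperture":[34,34,34,34,34],"x":[0,0,0,0,0],"y":[0,0,0,0,0],"z":[-0.025,-0.075,-0.1375,-0.1475,-0.1475],"turn":[0,0,0,0,0]}' | python3 -m crank;python3 -c "
from h import *
print(delta([484.1,-41.0,343]))"
```

```text
time: 27.3
tool_pos: [406.7, 252.4, 224.1]
tcp_rot: [3.141, 0.0, 1.633]
contact_force: [-0.7, -0.5, 1.5]
grip_width: 58.0
finger_force: 0.0
time: 27.92
tool_pos: [406.2, 253.2, 224.1]
tcp_rot: [3.141, -0.0, 1.634]
contact_force: [0.0, -0.4, 5.1]
grip_width: 37.2
finger_force: 29.9
time: 28.55
tool_pos: [405.7, 253.0, 341.4]
tcp_rot: [-3.141, 0.0, 1.634]
contact_force: [0.6, 0.1, -2.2]
grip_width: 37.1
finger_force: 29.5
(array([-298.4,   59.6,   -1.6]), array([-3.141,  0.   ,  1.634]), array([405.7, 253. , 341.4]))
```

Scaled: -297.7 mm / 800 = -0.3721, -239 mm / 800 = -0.2988.

```bash
echo '{"aperture":[34,34,34,34,34],"x":[-0.0738,-0.1488,-0.2238,-0.2988,-0.3721],"y":[0.015,0.03,0.045,0.06,0.0745],"z":[0,0,0,0,0],"turn":[0,0,0,0,0]}' | python3 -m crank;echo '{"aperture":[34,34,34,34,34],"x":[0,0,0,0,0],"y":[0,0,0,0,0],"z":[0,0.05,0.1,0.1313,0.1313],"turn":[0,0,0,0,0]}' | python3 -m crank;echo '{"aperture":[34,34],"x":[0,0],"y":[0,0],"z":[0,0],"turn":[0,0]}' | python3 -m crank;python3 -c "
from h import *
print(delta([483.9,-40.3,229]))"
```

```text
time: 29.18
tool_pos: [484.1, -42.2, 339.7]
tcp_rot: [-3.138, -0.001, 1.634]
contact_force: [0.5, -0.1, -0.8]
grip_width: 37.1
finger_force: 29.5
time: 29.8
tool_pos: [483.0, -39.2, 234.0]
tcp_rot: [-3.135, -0.002, 1.635]
contact_force: [1.0, -0.7, -1.8]
grip_width: 37.0
finger_force: 29.5
time: 30.05
tool_pos: [484.6, -40.1, 237.7]
tcp_rot: [3.14, 0.001, 1.634]
contact_force: [-0.0, 0.7, -0.9]
grip_width: 37.0
finger_force: 29.5
(array([-0.2, -0.7,  8.7]), array([3.140e+00, 1.000e-03, 1.634e+00]), array([484.6, -40.1, 237.7]))
```

Scaled: 8.3 mm / 800 = 0.0104, 7 mm / 800 = 0.0088.

```bash
echo '{"aperture":[34,34,34,34,34],"x":[-0.0003,-0.0003,-0.0003,-0.0003,-0.0003],"y":[-0.0006,-0.0006,-0.0006,-0.0006,-0.0006],"z":[0.005,0.0088,0.0104,0.0104,0.0104],"turn":[0,0,0,0,0]}' | python3 -m crank;echo '{"aperture":[34,60,60,60],"x":[0,0,0,0],"y":[0,0,0,0],"z":[0,0,0,0],"turn":[0,0,0,0]}' | python3 -m crank;echo '{"aperture":[60,60,60,60],"x":[0,0,0,0],"y":[0,0,0,0],"z":[-0.05,-0.1125,-0.1563,-0.1563],"turn":[0,0,0,0]}' | python3 -m crank;python3 -c "
from h import *
print(delta([487.3,266.3,350]))"
```

```text
time: 30.68
tool_pos: [483.8, -40.5, 229.1]
tcp_rot: [3.141, 0.0, 1.634]
contact_force: [-2.3, 0.9, 7.0]
grip_width: 36.9
finger_force: 30.0
time: 31.18
tool_pos: [483.8, -40.5, 228.3]
tcp_rot: [-3.141, 0.0, 1.634]
contact_force: [0.3, -0.1, -0.1]
grip_width: 58.7
finger_force: 0.0
time: 31.68
tool_pos: [484.4, -40.6, 355.9]
tcp_rot: [3.136, 0.002, 1.634]
contact_force: [0.2, 0.5, -0.3]
grip_width: 59.9
finger_force: 0.0
(array([306.1,  22.3,   5.5]), array([3.136e+00, 2.000e-03, 1.634e+00]), array([484.4, -40.6, 355.9]))
```

Scaled: 305 mm / 800 = 0.3813, 244 mm / 800 = 0.305, -0.006 rad / 6.2832 = -0.001.

```bash
echo '{"aperture":[68,68,68,68,68],"x":[0.0763,0.1525,0.2288,0.305,0.3813],"y":[0.0055,0.0113,0.0168,0.0225,0.0279],"z":[0,0,0,0,0],"turn":[-0.001,-0.001,-0.001,-0.001,-0.001]}' | python3 -m crank;echo '{"aperture":[68,68,68],"x":[0,0,0],"y":[0,0,0],"z":[0,0,0],"turn":[0,0,0]}' | python3 -m crank;python3 -c "
from h import *
print(delta([487.3,266.3,222.9]))"
```

```text
time: 32.3
tool_pos: [486.4, 267.2, 351.8]
tcp_rot: [-3.14, 0.001, 1.64]
contact_force: [1.5, -0.2, -0.6]
grip_width: 68.3
finger_force: 0.0
time: 32.67
tool_pos: [487.0, 264.0, 352.8]
tcp_rot: [-3.141, 0.001, 1.638]
contact_force: [0.4, -1.0, -0.5]
grip_width: 68.0
finger_force: 0.0
(array([  2.3,   0.6, 129.9]), array([-3.141e+00,  1.000e-03,  1.638e+00]), array([487. , 264. , 352.8]))
```

Scaled: 129.5 mm / 800 = 0.1619, 122 mm / 800 = 0.1525.

```bash
echo '{"aperture":[68,68,68,68,68],"x":[0.0025,0.0025,0.0025,0.0025,0.0025],"y":[0.0006,0.0006,0.0006,0.0006,0.0006],"z":[0.05,0.1063,0.1525,0.1619,0.1619],"turn":[0,0,0,0,0]}' | python3 -m crank;echo '{"aperture":[68,40,40,40,40],"x":[0,0,0,0,0],"y":[0,0,0,0,0],"z":[0,0,0,0,0],"turn":[0,0,0,0,0]}' | python3 -m crank;echo '{"aperture":[40,40,40,40,40],"x":[0,0,0,0,0],"y":[0,0,0,0,0],"z":[-0.025,-0.075,-0.1375,-0.1475,-0.1475],"turn":[0,0,0,0,0]}' | python3 -m crank;python3 -c "
from h import *
print(delta([481.4,47.5,343]))"
```

```text
time: 33.3
tool_pos: [487.7, 266.7, 224.5]
tcp_rot: [3.141, -0.0, 1.639]
contact_force: [-0.8, -0.8, -0.7]
grip_width: 68.0
finger_force: 0.0
time: 33.92
tool_pos: [487.3, 267.5, 224.6]
tcp_rot: [3.14, -0.0, 1.64]
contact_force: [-2.0, -0.6, 6.5]
grip_width: 51.4
finger_force: 30.0
time: 34.55
tool_pos: [486.9, 267.3, 341.5]
tcp_rot: [-3.141, 0.0, 1.64]
contact_force: [-1.3, -0.1, -1.8]
grip_width: 51.8
finger_force: 30.0
(array([-218.9,  -20.7,   -1.4]), array([-3.141,  0.   ,  1.64 ]), array([486.9, 267.3, 341.5]))
```

Scaled: -217.7 mm / 800 = -0.2721, -165 mm / 800 = -0.2063.

```bash
echo '{"aperture":[40,40,40,40,40],"x":[-0.0688,-0.1375,-0.2063,-0.2721,-0.2721],"y":[-0.0063,-0.0125,-0.0188,-0.0259,-0.0259],"z":[0,0,0,0,0],"turn":[0,0,0,0,0]}' | python3 -m crank;echo '{"aperture":[40,40,40,40,40],"x":[0,0,0,0,0],"y":[0,0,0,0,0],"z":[0,0.05,0.1,0.13,0.13],"turn":[0,0,0,0,0]}' | python3 -m crank;echo '{"aperture":[40,40,40],"x":[0,0,0],"y":[0,0,0],"z":[0,0,0],"turn":[0,0,0]}' | python3 -m crank;python3 -c "
from h import *
print(delta([481.4,48.7,229.2]))"
```

```text
time: 35.17
tool_pos: [481.1, 45.8, 340.0]
tcp_rot: [-3.137, 0.0, 1.635]
contact_force: [-0.2, -0.4, -0.9]
grip_width: 51.6
finger_force: 30.0
time: 35.8
tool_pos: [480.8, 50.2, 235.9]
tcp_rot: [-3.136, -0.001, 1.642]
contact_force: [-0.3, -0.9, -1.7]
grip_width: 51.4
finger_force: 30.0
time: 36.17
tool_pos: [481.8, 48.8, 238.7]
tcp_rot: [3.14, 0.0, 1.64]
contact_force: [0.3, -0.6, -1.2]
grip_width: 51.1
finger_force: 30.0
(array([-0.1, -0.4,  9.5]), array([3.14, 0.  , 1.64]), array([481.8,  48.8, 238.7]))
```

Scaled: 9.2 mm / 800 = 0.0115, 8 mm / 800 = 0.01.

```bash
echo '{"aperture":[40,40,40,40,40],"x":[0,0,0,0,0],"y":[-0.0004,-0.0004,-0.0004,-0.0004,-0.0004],"z":[0.0063,0.01,0.0115,0.0115,0.0115],"turn":[0,0,0,0,0]}' | python3 -m crank;echo '{"aperture":[40,70,70,70],"x":[0,0,0,0],"y":[0,0,0,0],"z":[0,0,0,0],"turn":[0,0,0,0]}' | python3 -m crank;echo '{"aperture":[70,70,70,70],"x":[0,0,0,0],"y":[0,0,0,0],"z":[-0.05,-0.1125,-0.1625,-0.1625],"turn":[0,0,0,0]}' | python3 -m crank;python3 -c "
from h import *
print(delta([569.5,283.2,360]))"
```

```text
time: 36.8
tool_pos: [481.1, 48.7, 229.6]
tcp_rot: [3.142, 0.0, 1.64]
contact_force: [-3.4, 0.1, 11.6]
grip_width: 51.7
finger_force: 30.0
time: 37.3
tool_pos: [481.3, 48.7, 228.6]
tcp_rot: [-3.142, 0.0, 1.64]
contact_force: [-0.0, 0.4, -0.2]
grip_width: 69.8
finger_force: 0.0
time: 37.8
tool_pos: [481.9, 48.7, 361.6]
tcp_rot: [3.135, 0.001, 1.64]
contact_force: [-0.4, -0.3, -0.4]
grip_width: 70.0
finger_force: 0.0
(array([227.8, 103.6,   2.1]), array([3.135e+00, 1.000e-03, 1.640e+00]), array([481.9,  48.7, 361.6]))
```

Scaled: 227.8 mm / 800 = 0.2848, 215 mm / 800 = 0.2688.

```bash
echo '{"aperture":[62,62,62,62,62],"x":[0.0625,0.1313,0.2,0.2688,0.2848],"y":[0.0288,0.06,0.0913,0.1225,0.1295],"z":[0,0,0,0,0],"turn":[0,0,0,0,0]}' | python3 -m crank;echo '{"aperture":[62,62,62],"x":[0,0,0],"y":[0,0,0],"z":[0,0,0],"turn":[0,0,0]}' | python3 -m crank;python3 -c "
from h import *
print(delta([569.7,283.2,243]))
d=shot('top');crop(d,120,175,320,275,4,'pics/p8.png')"
```

```text
time: 38.42
tool_pos: [568.9, 286.3, 356.2]
tcp_rot: [-3.139, 0.0, 1.644]
contact_force: [-0.1, -0.1, -0.0]
grip_width: 61.9
finger_force: 0.0
time: 38.8
tool_pos: [568.8, 281.7, 358.9]
tcp_rot: [-3.142, 0.0, 1.638]
contact_force: [-0.2, 0.3, -0.3]
grip_width: 61.8
finger_force: 0.0
(array([  1.5,   1. , 115.9]), array([-3.142,  0.   ,  1.638]), array([568.8, 281.7, 358.9]))
```

View pics/p8.png

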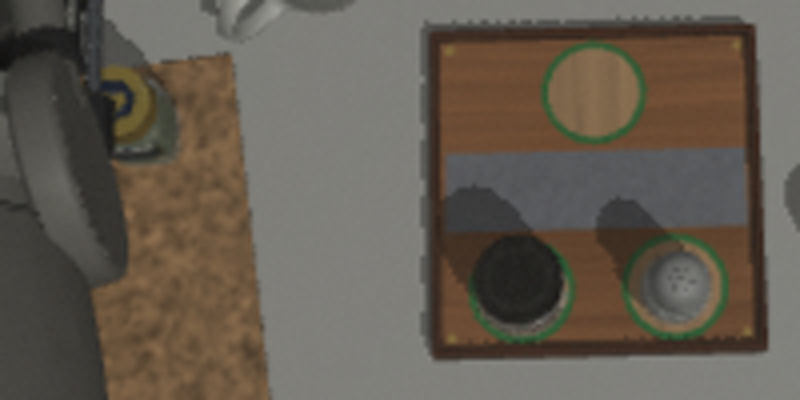

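The shaker (677,282) and the sprinkle jar (518,280) are back on their rings as at the start. Last is the cinnamon jar, for the far ring (593,93).

Scaled: 115 mm / 800 = 0.1438, 108 mm / 800 = 0.135.

```bash
echo '{"aperture":[62,62,62,62,62],"x":[0.0013,0.0013,0.0013,0.0013,0.0013],"y":[0.0009,0.0009,0.0009,0.0009,0.0009],"z":[0.05,0.1,0.135,0.1438,0.1438],"turn":[0,0,0,0,0]}' | python3 -m crank;echo '{"aperture":[62,30,30,30,30],"x":[0,0,0,0,0],"y":[0,0,0,0,0],"z":[0,0,0,0,0],"turn":[0,0,0,0,0]}' | python3 -m crank;echo '{"aperture":[30,30,30,30,30],"x":[0,0,0,0,0],"y":[0,0,0,0,0],"z":[-0.025,-0.075,-0.1375,-0.1438,-0.1438],"turn":[0,0,0,0,0]}' | python3 -m crank;python3 -c "
from h import *
print(delta([604.6,13.5,355]))"
```

```text
time: 39.48
tool_pos: [569.8, 283.9, 244.3]
tcp_rot: [3.141, -0.0, 1.64]
contact_force: [0.4, 0.3, 0.4]
grip_width: 62.0
finger_force: 0.0
time: 40.1
tool_pos: [569.6, 284.3, 244.1]
tcp_rot: [3.141, -0.0, 1.64]
contact_force: [-0.4, -0.1, 3.4]
grip_width: 40.8
finger_force: 30.0
time: 40.72
tool_pos: [569.3, 284.1, 358.1]
tcp_rot: [-3.141, 0.0, 1.64]
contact_force: [0.3, -0.4, -2.1]
grip_width: 40.4
finger_force: 30.0
(array([-272.4,   16.5,    3.2]), array([-3.141,  0.   ,  1.64 ]), array([569.3, 284.1, 358.1]))
```

Scaled: -271.3 mm / 800 = -0.3391, -220 mm / 800 = -0.275.

```bash
echo '{"aperture":[30,30,30,30,30],"x":[-0.0688,-0.1375,-0.2063,-0.275,-0.3391],"y":[0.0041,0.0083,0.0125,0.0166,0.0206],"z":[0,0,0,0,0],"turn":[0,0,0,0,0]}' | python3 -m crank;echo '{"aperture":[30,30,30,30,30],"x":[0,0,0,0,0],"y":[0,0,0,0,0],"z":[0,0.05,0.1,0.1275,0.1275],"turn":[0,0,0,0,0]}' | python3 -m crank;echo '{"aperture":[30,30,30],"x":[0,0,0],"y":[0,0,0],"z":[0,0,0],"turn":[0,0,0]}' | python3 -m crank;python3 -c "
from h import *
print(delta([604.6,14.6,249.1]))"
```

```text
time: 41.35
tool_pos: [604.4, 12.8, 356.3]
tcp_rot: [-3.137, -0.001, 1.64]
contact_force: [0.8, -0.4, -0.3]
grip_width: 40.7
finger_force: 30.0
time: 41.98
tool_pos: [603.6, 15.8, 253.5]
tcp_rot: [-3.135, -0.001, 1.641]
contact_force: [-0.4, 0.4, -1.5]
grip_width: 40.9
finger_force: 30.0
time: 42.35
tool_pos: [604.9, 14.8, 257.6]
tcp_rot: [3.14, 0.0, 1.64]
contact_force: [1.0, -0.0, -1.4]
grip_width: 40.8
finger_force: 30.0
(array([-0.1, -0.3,  8.5]), array([3.14, 0.  , 1.64]), array([604.9,  14.8, 257.6]))
```

Scaled: 8.4 mm / 800 = 0.0105, 7 mm / 800 = 0.0088.

```bash
echo '{"aperture":[30,30,30,30,30],"x":[0,0,0,0,0],"y":[-0.0004,-0.0004,-0.0004,-0.0004,-0.0004],"z":[0.005,0.0088,0.0105,0.0105,0.0105],"turn":[0,0,0,0,0]}' | python3 -m crank;echo '{"aperture":[30,62,62,62],"x":[0,0,0,0],"y":[0,0,0,0],"z":[0,0,0,0],"turn":[0,0,0,0]}' | python3 -m crank;echo '{"aperture":[62,62,62,62],"x":[0,0,0,0],"y":[0,0,0,0],"z":[-0.05,-0.1125,-0.1625,-0.1625],"turn":[0,0,0,0]}' | python3 -m crank;echo '{"aperture":[62,62,62,62,62],"x":[0.075,0.15,0.225,0.3,0.3],"y":[0,0,0,0,0],"z":[0,0,0,0,0],"turn":[0,0,0,0,0]}' | python3 -m crank;echo '{"aperture":[62,62,62],"x":[0,0,0],"y":[0,0,0],"z":[0,0,0],"turn":[0,0,0]}' | python3 -m crank;python3 -c "
from h import *
d=shot('top');crop(d,222,165,418,330,4,'pics/p9.png')"
```

```text
time: 42.98
tool_pos: [604.3, 14.6, 249.1]
tcp_rot: [3.142, 0.0, 1.64]
contact_force: [-3.0, 0.5, 6.1]
grip_width: 41.4
finger_force: 30.0
time: 43.48
tool_pos: [604.5, 14.7, 248.1]
tcp_rot: [-3.141, 0.0, 1.64]
contact_force: [1.0, 0.3, -0.6]
grip_width: 61.5
finger_force: 0.0
time: 43.98
tool_pos: [604.9, 14.7, 382.1]
tcp_rot: [3.134, 0.001, 1.64]
contact_force: [-0.0, -0.4, -0.1]
grip_width: 62.1
finger_force: 0.0
time: 44.6
tool_pos: [586.6, 258.3, 376.5]
tcp_rot: [-3.139, -0.0, 1.646]
contact_force: [0.2, -0.9, -0.5]
grip_width: 62.4
finger_force: 0.0
time: 44.98
tool_pos: [588.2, 252.7, 378.3]
tcp_rot: [-3.142, 0.0, 1.638]
contact_force: [-0.3, 0.9, 0.8]
grip_width: 62.0
finger_force: 0.0
```

View pics/p9.png

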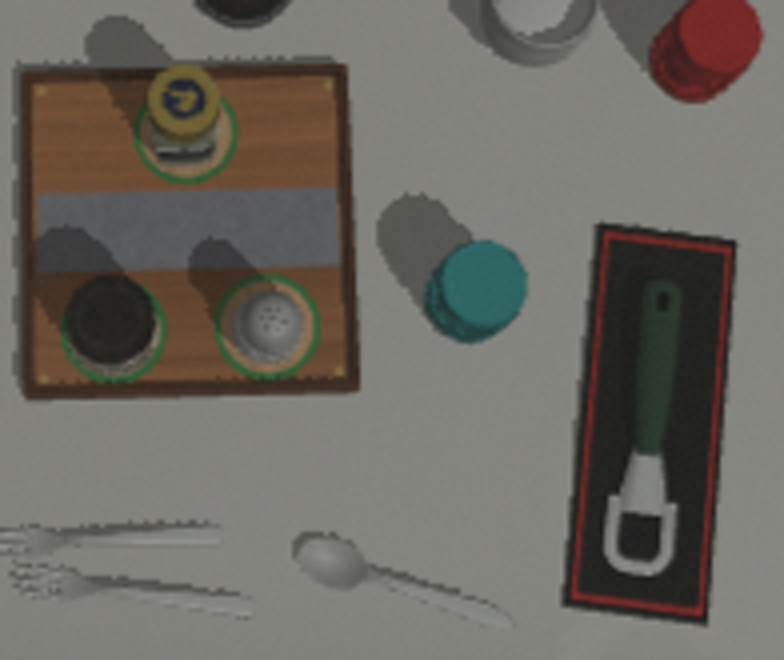

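All jars stand on their own rings: cinnamon (184,101), sprinkle (111,320) and shaker (270,322), each within about 5 mm of its first picture. The opener's centre (651,427) matches the mat's (651,424).

```bash
python3 -c "
from plant import bot
print(bot.close_job())"
```

```text
the job is handed in; nothing more can be done
None
```

I handed the job in at about 45 s with the opener flat and lengthwise in the middle of the bar mat, all three jars back upright on their own rings (within about 5 mm by the last picture), and no contact made with the pot, mug or timer; the judge's result was not shown.

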